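# Load the dock's free bay and switch it on

### The arm

A 6-joint arm with a two-finger parallel gripper is mounted at the origin on the work surface. World frame = base frame: x ahead of the robot, y to its left, z up, the work surface at z = 0. Lengths are in m, angles in degrees, forces in N, time in s.
With the tool pointing down it reaches from about 0.325 to 0.85 m from the base axis. Payload 15.5 kg.
Tool frame: the origin (TCP) lies at the very end of the fingers, on their centre line; the grasp point (between the pads) lies arm.grip_depth behind it (arm.grip_depth is the distance from the TCP to the grasp point, in m); z points along the fingers, y is the line along which they close (so a half turn about z gives the same grasp; the last joint's range is limited). The gripper opens to 91 mm and grips with 3 to 60 N. Pads are 32 mm wide; open, the fingers measure 118 mm over their backs; the gripper's body (76 mm by 178 mm) begins 60 mm behind the grasp point.
Start: joints at [-82.248, 28.281, 77.091, -0, 74.628, -5.472], TCP at [0.143, -0.608, 0.186] pointing down, gripper open.
Joint ranges: [-166.48, 166.48], [-47.26, 123.95], [12.59, 153.08], [-70.14, 250.14], [6.76, 159.57], [-176.63, 176.63]. Speed limits (degrees/s): [108.29, 108.29, 147.25, 172.46, 172.46, 172.46].

### API

Orientations are given as a 3x3 rotation matrix whose columns are the frame's x, y, z axes.
In Python, from rig import arm gives the robot as it stands. Calls block until the motion is done:
- arm.move_to(position, orientation): joint-space move of the TCP to a pose.
- arm.move_l(position, orientation=None, feed=0.15): straight line of the TCP; orientation=None keeps the orientation; feed is the mean speed in m/s.
- arm.move_joints(angles): joint-space move.
- arm.grip(opening): finger opening in m; the grip force is fixed at half the most; returns when the fingers have stopped.
- arm.sleep(seconds).
- arm.solve_ik(position, orientation): joint angles nearest the present ones, or None.
- arm.snapshot(name): name is "scene" or "top" or "wrist"; returns the picture (384x512x3 uint8, red, green, blue); there is no depth.
- arm.get_calibration(name): a dict with "intrinsics" (3x3 intrinsics, pixels), "cam_to_world" (4x4, takes a point from camera to world coordinates). Camera axes: x right, y down, z forward; pixel columns grow to the right and rows downward; lengths in m; the calibration is good to about 2 mm. A picture is of the moment at which its call begins: read the wrist's pose just before it. get_calibration takes no time and is no camera call; for the wrist camera it gives the pose at the moment of the call.
A pose or a line that the arm cannot do raises arm.Unreachable and nothing moves.
- arm.sign_off(): hands the job in; it is judged then, once.
Readings, each from a call of its own:
- arm.current_t(): time.
- arm.current_joint_positions(): joint angles.
- arm.current_dq(): joint speeds.
- arm.current_tau(): joint torques, N m.
- arm.current_ee_pos(): TCP position.
- arm.current_tool_rot(): TCP orientation.
- arm.current_force(): force on the tool from outside, world axes, zero at the start.
- arm.current_torque(): the same for the moment, N m.
- arm.current_width(): finger opening in m.
- arm.current_grasp_force(): force on a finger pad.
Only numpy, scipy, OpenCV 4.12 (cv2) and the standard library are available. Lean on these libraries where they do the work, as an engineer would, in place of code of your own. Each camera call takes 0.05 s, during which the arm holds its last target. There are 200 camera calls.

### The job

Two of the three bays of the drive dock already hold a drive. Take the spare drive out of its stand and slide it gently all the way down into the one free bay, without letting it fall in, and then push the toggle switch in front of that bay fully over towards the bay, to on. Leave the other drives in place, the other two switches off and the things lying around where they are.

Things in the scene. Friction and masses are not known exactly. Their poses are not given: they have to be found in the camera images.
- spare: The spare drive: slab-shaped aluminium drive case, 76 x 14 x 110 mm (x width, y thickness, z height), 0.16 kg, same either way round; origin at the centre of its underside, z up. It stands upright in the desk stand at the start, its underside 10 mm above the desk and its top at 120 mm.
- drive_a: A drive that already stands in one of the dock's bays: slab-shaped aluminium drive case, 76 x 14 x 110 mm (x width, y thickness, z height), 0.16 kg, same either way round; origin at the centre of its underside, z up. Its top is 130 mm above the desk.
- drive_b: The other drive already in the dock, identical to drive_a.
- dock: Black three-bay drive dock, fixed. Main block 112 (x) x 230 (y) x 55 mm high, with three slots open at the top at y = +70, 0, -70 mm; each 79 (x) x 17 (y) mm, 35 mm deep, 3 mm lead-in chamfer. On its -x side a 30 mm high step (x -130 to -56 mm) carries a toggle switch in front of each bay, pivot at x = -93, z = 52 mm. Origin at the centre of the block's underside, on the desk.
- stand: White desk stand, fixed, 105 x 60 x 35 mm high, with one slot 80 x 18 mm, 25 mm deep, its long side along the stand's x. Origin at the centre of its underside, on the desk.
- bay_1 (a point): Centre of the floor of the +y slot of the dock, 20 mm above the desk; axes as the dock's. A fully seated drive's origin lies here.
- switch_1 (a joint): Toggle lever in front of bay_1: 10 mm steel stick with a 26 mm ball at its end, 45 mm from the pivot, on a grey housing 70 x 50 mm, 55 mm above the desk. 0 rad = off, leaning 0.5 rad from vertical away from the bay (dock's -x); 1.0 rad = on, leaning 0.5 rad towards the bay (+x). Near 0 at the start; it stays where it is left.
- switch_1_tip (a point): Centre of the ball of switch_1's lever, 91 mm above the desk when off, 97 mm when upright; moves with the lever.
- bay_2 (a point): Centre of the floor of the middle slot of the dock, 20 mm above the desk; axes as the dock's. A fully seated drive's origin lies here.
- switch_2 (a joint): Toggle lever in front of bay_2: 10 mm steel stick with a 26 mm ball at its end, 45 mm from the pivot, on a grey housing 70 x 50 mm, 55 mm above the desk. 0 rad = off, leaning 0.5 rad from vertical away from the bay (dock's -x); 1.0 rad = on, leaning 0.5 rad towards the bay (+x). Near 0 at the start; it stays where it is left.
- switch_2_tip (a point): Centre of the ball of switch_2's lever, 91 mm above the desk when off, 97 mm when upright; moves with the lever.
- bay_3 (a point): Centre of the floor of the -y slot of the dock, 20 mm above the desk; axes as the dock's. A fully seated drive's origin lies here.
- switch_3 (a joint): Toggle lever in front of bay_3: 10 mm steel stick with a 26 mm ball at its end, 45 mm from the pivot, on a grey housing 70 x 50 mm, 55 mm above the desk. 0 rad = off, leaning 0.5 rad from vertical away from the bay (dock's -x); 1.0 rad = on, leaning 0.5 rad towards the bay (+x). Near 0 at the start; it stays where it is left.
- switch_3_tip (a point): Centre of the ball of switch_3's lever, 91 mm above the desk when off, 97 mm when upright; moves with the lever.
- mug: White mug, 80 mm wide, 95 mm high, a bystander; origin at the centre of its underside.
- tape: Cardboard roll, 104 mm across, 48 mm high, a bystander; origin at the centre of its underside.
- carton: Small cardboard carton, 140 x 100 x 70 mm, a bystander; origin at the centre of its underside.
- screwdriver: Screwdriver lying on the desk, a bystander; origin under its middle.

How it is judged:
By the outcome, as a careful person would: the job done as asked, in the order asked, and still so for the second after the job is handed in, with the robot touching nothing.
It also fails if it takes over 59 s, if anything falls off the work surface, if the arm or the gripper's body presses on something with over 40 N, if the wrist force passes 120 N, or if a joint passes its speed limit or range.

## Working session

There is one attempt and no reset: what is moved stays moved. The work goes in short steps, each a Python script; the robot and the scene stay as the last script left them, time stands still between calls to the robot, and variables do not carry over. Pictures are saved under pics/ and viewed, at most 10 in all, crops included, and the job is handed in when it is done.

```bash
mkdir -p pics
python3 - <<'E'
from rig import arm
import cv2,numpy as np
for n in("scene","top"):
    cv2.imwrite(f"pics/{n}0.png",arm.snapshot(n)[:,:,::-1])
    c=arm.get_calibration(n);np.save(n,c);print(n,np.round(c["intrinsics"],1).tolist(),np.round(c["cam_to_world"],4).tolist())
print(arm.grip_depth,arm.current_t(),arm.current_width())
print(np.round(arm.get_calibration("wrist")["cam_to_world"],3).tolist(),np.round(arm.current_tool_rot(),3).tolist())
E
```

```text
scene [[456.4, 0.0, 260.5], [0.0, 456.4, 186.0], [0.0, 0.0, 1.0]] [[0.7298, 0.4344, -0.5279, 1.3354], [0.6837, -0.4724, 0.5563, -0.6237], [-0.0077, -0.7669, -0.6417, 0.9884], [0.0, 0.0, 0.0, 1.0]]
top [[488.4, 0.0, 258.5], [0.0, 488.4, 188.7], [0.0, 0.0, 1.0]] [[0.0077, -0.9808, 0.1951, 0.2755], [-0.9998, -0.0044, 0.0176, 0.1071], [-0.0164, -0.1952, -0.9806, 1.6468], [0.0, 0.0, 0.0, 1.0]]
0.0188 0.1 0.09104585414299099
[[0.229, -0.935, -0.272, 0.219], [-0.973, -0.221, -0.062, -0.591], [-0.002, 0.279, -0.96, 0.385], [0.0, 0.0, 0.0, 1.0]] [[0.973, 0.229, -0.0], [0.229, -0.973, 0.001], [0.0, -0.001, -1.0]]
```

View pics/top0.png

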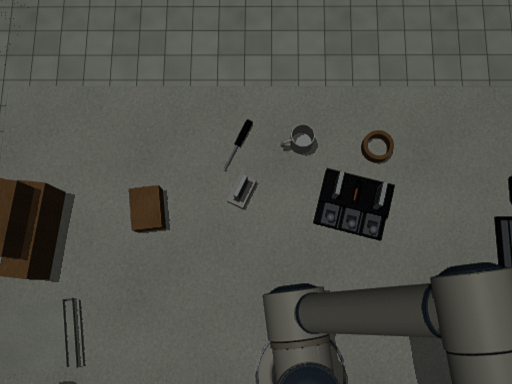

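View pics/scene0.png

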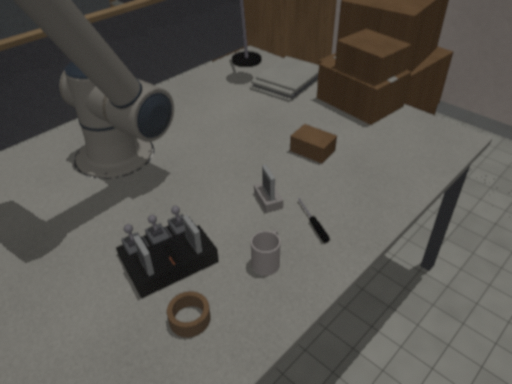

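The top view shows the stand with the spare at about (242,190) and the dock at about (354,205). Drives stand in the left and right bays (337,183 and 381,195), so the free bay is the middle one (356,195). The scene view agrees. Next I'll get rough positions and closer wrist views.

```bash
cat > h.py <<'E'
import numpy as np,cv2
from rig import arm
def ray(c,p):
    T=np.array(c["cam_to_world"]);d=T[:3,:3]@np.linalg.inv(c["intrinsics"])@[p[0],p[1],1]
    return T[:3,3],d/np.linalg.norm(d)
def onz(c,p,z):
    o,d=ray(c,p);return o+d*(z-o[2])/d[2]
def tri(cs,ps):
    A=np.zeros((3,3));b=np.zeros(3);R=[ray(c,p) for c,p in zip(cs,ps)]
    for o,d in R:
        M=np.eye(3)-np.outer(d,d);A+=M;b+=M@o
    x=np.linalg.solve(A,b);return x,[np.linalg.norm((np.eye(3)-np.outer(d,d))@(x-o)) for o,d in R]
def proj(c,X):
    T=np.linalg.inv(c["cam_to_world"]);q=np.array(c["intrinsics"])@(T[:3,:3]@X+T[:3,3]);return q[:2]/q[2]
def down(deg): # tool y axis along world angle deg, z down
    a=np.radians(deg);y=np.array([np.cos(a),np.sin(a),0]);z=np.array([0,0,-1.]);return np.c_[np.cross(y,z),y,z]
def load(n): return np.load(n,allow_pickle=True).item()
def shot(name,f):
    c=arm.get_calibration(name);im=arm.snapshot(name);cv2.imwrite(f"pics/{f}.png",im[:,:,::-1]);np.save(f,c);return im
E
python3 - <<'E'
from h import *
c=load("top.npy");s=load("scene.npy")
for n,p,z in[("spare",(242,187),.12),("stand",(242,192),.035),("da",(338,184),.13),("db",(381,195),.13),("dock tl",(326,170),.055),("tr",(394,184),.055),("bl",(314,222),.03),("br",(382,239),.03),("mug",(302,138),.095)]:
    print(n,onz(c,p,z).round(3))
E
```

```text
spare [0.585 0.187 0.12 ]
stand [0.585 0.192 0.035]
da [ 0.594 -0.117  0.13 ]
db [ 0.559 -0.251  0.13 ]
dock tl [ 0.657 -0.089  0.055]
tr [ 0.61  -0.313  0.055]
bl [ 0.485 -0.049  0.03 ]
br [ 0.43  -0.272  0.03 ]
mug [ 0.756 -0.007  0.095]
```

Run:
```python
from h import *
for f,p,a in[("d1",(.60,-.24,.28),-102),("d2",(.60,-.13,.28),-102),("s1",(.62,.13,.26),-118),("s2",(.60,.24,.26),-118)]:
    arm.move_to(p,down(a)); arm.sleep(.15)
    im=shot("wrist",f); cv2.imwrite(f"pics/{f}b.png",cv2.resize(im[:,:,::-1],None,fx=1.5,fy=1.5,interpolation=cv2.INTER_CUBIC))
    print(f,arm.current_t(),np.round(arm.current_joint_positions(),1))
```

```text
d1 2.4333 [-27.1  26.2  65.8  -0.   88.   74.9]
d2 3.15 [-17.9  23.3  70.7  -0.   86.   84.2]
s1 4.375 [  6.3  25.7  69.7  -0.   84.6 124.4]
s2 5.1 [ 16.4  26.9  67.7  -0.   85.4 134.5]
```

View pics/d1b.png

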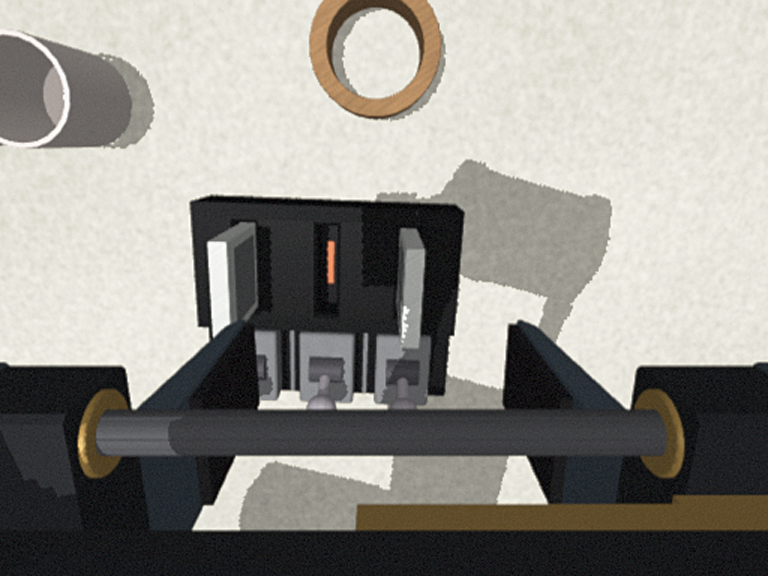

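View pics/d2b.png

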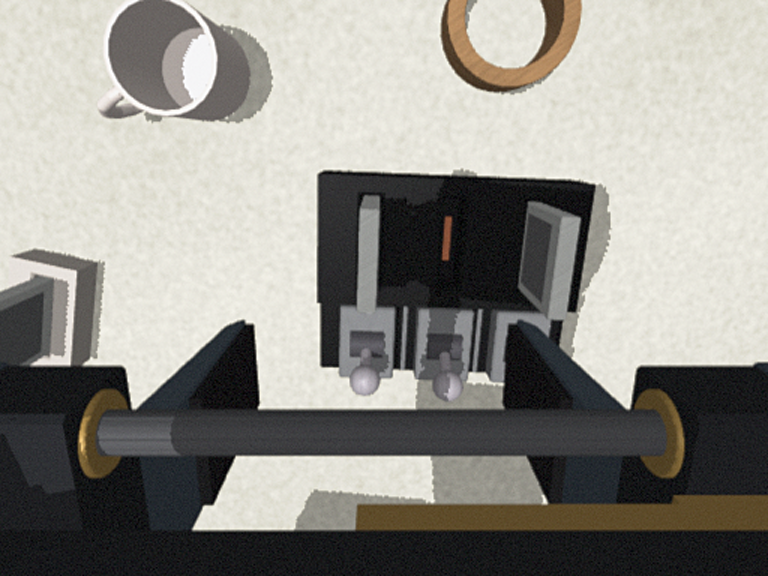

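View pics/s1b.png

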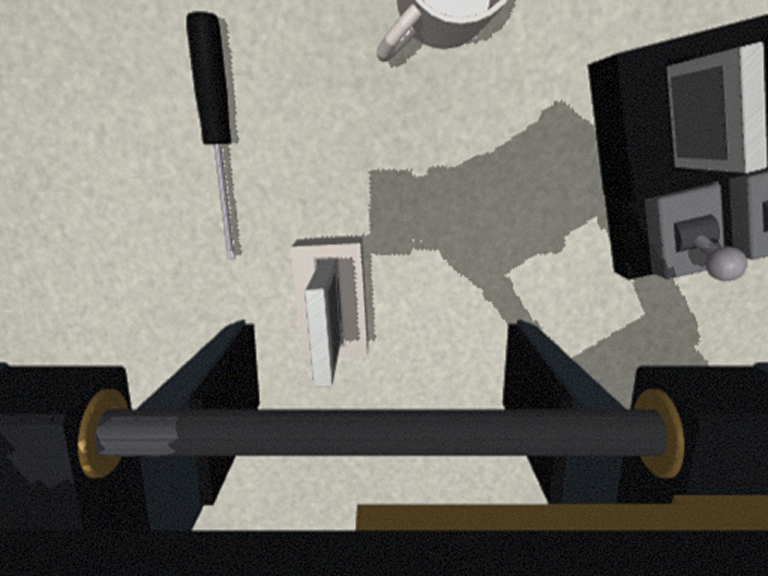

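View pics/s2b.png

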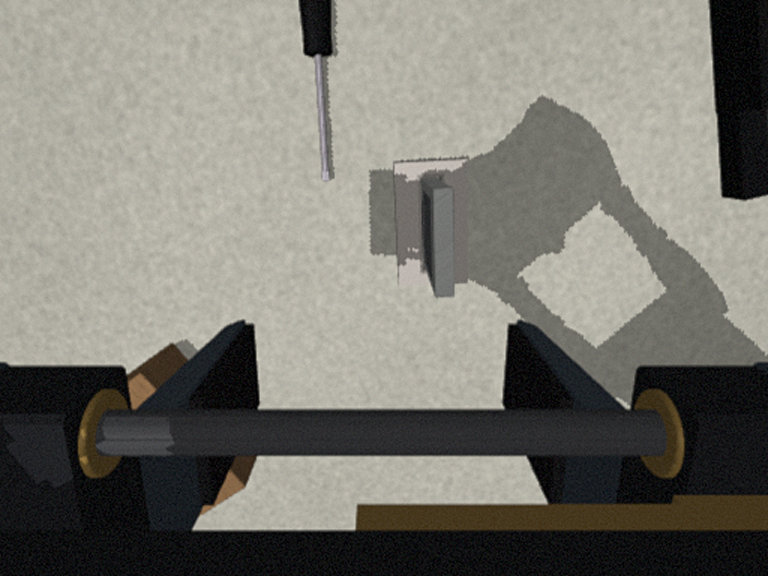

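Readings at 1.5x:
- **s1:** spare's top face at about (306,290), (327,288), (333,384), (313,386).
- **s2:** spare's top face at about (433,184), (453,184), (454,297), (434,297).
- **d1 and d2:** middle bay is empty, with an orange mark on its floor, at (331,262) in d1 and (447,238) in d2.

Next is an enhanced crop of the dock.

Run:
```python
from h import *
a=cv2.imread("pics/d1.png")[128:226,125:315];b=cv2.imread("pics/d2.png")[108:216,208:398]
m=np.vstack([a,b]);m=(255*(m/255.)**.45).astype(np.uint8)
m=cv2.resize(m,None,fx=2.9,fy=2.9,interpolation=cv2.INTER_CUBIC);print(m.shape);cv2.imwrite("pics/dock.png",m)
s1,s2=load("s1.npy"),load("s2.npy")
P1=np.array([(306,290),(327,288),(333,384),(313,386)])/1.5;P2=np.array([(433,184),(453,184),(454,297),(434,297)])/1.5
X=[tri([s1,s2],[p,q]) for p,q in zip(P1,P2)]
for x,e in X:print(x.round(4),np.round(e,4))
for c,P in((s1,P1),(s2,P2)):
    C=np.array([onz(c,p,.12) for p in P]);v=C[0]+C[1]-C[2]-C[3];print(C.mean(0).round(4),np.degrees(np.arctan2(v[1],v[0])),np.linalg.norm(v)/2,np.linalg.norm(C[0]-C[1]))
```

```text
(597, 551, 3)
[0.6282 0.1836 0.1247] [0.0017 0.0017]
[0.6213 0.1715 0.1183] [0.0016 0.0016]
[0.5508 0.2056 0.1146] [0.0004 0.0004]
[0.5587 0.2179 0.1195] [0.0001 0.0001]
[0.5895 0.1942 0.12  ] -26.352714728550644 0.07441002608642797 0.014873731871973798
[0.5909 0.1948 0.12  ] -25.538440871333115 0.07840193874886817 0.013242260963694125
```

View pics/dock.png

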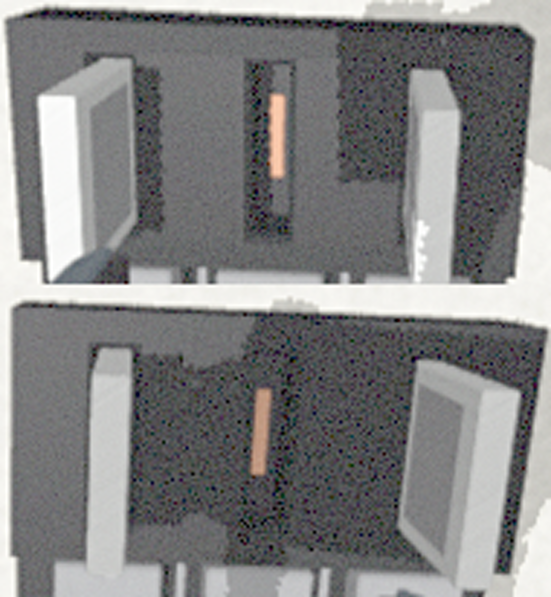

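```bash
cat > fit.py <<'E'
from h import *
from scipy.optimize import least_squares
d1,d2=load("d1.npy"),load("d2.npy")
u1=lambda p:((p[0]+.5)/2.9-.5+125,(p[1]+.5)/2.9-.5+128)
u2=lambda p:((p[0]+.5)/2.9-.5+208,(p[1]-284+.5)/2.9-.5+108)
O=[]  # (cal, pixel, local point)
def a(c,u,p,l):O.append((c,u(p),np.array(l)))
L,R=.07,-.07;h=.038;t=.007
a(d1,u1,(38,95),(h,L+t,.13));a(d1,u1,(78,97),(h,L-t,.13))
a(d1,u1,(414,108),(h,R+t,.13));a(d1,u1,(459,110),(h,R-t,.13))
a(d2,u2,(92,374),(h,L+t,.13));a(d2,u2,(130,374),(h,L-t,.13));a(d2,u2,(87,575),(-h,L+t,.13));a(d2,u2,(125,575),(-h,L-t,.13))
a(d2,u2,(483,388),(h,R+t,.13));a(d2,u2,(519,392),(h,R-t,.13));a(d2,u2,(457,587),(-h,R+t,.13));a(d2,u2,(490,588),(-h,R-t,.13))
a(d1,u1,(8,20),(.056,.115,.055));a(d1,u1,(533,40),(.056,-.115,.055));a(d2,u2,(12,305),(.056,.115,.055));a(d2,u2,(547,328),(.056,-.115,.055))
a(d1,u1,(270,150),(0,0,.055))
def W(q,l):
    c,s=np.cos(q[2]),np.sin(q[2]);return np.array([q[0]+c*l[0]-s*l[1],q[1]+s*l[0]+c*l[1],l[2]+q[3]])
f=lambda q:np.concatenate([proj(c,W(q,l))-u for c,u,l in O])
r=least_squares(f,[.57,-.18,-.2,0],loss="soft_l1")
if __name__=="__main__":
    print(r.x.round(4),np.degrees(r.x[2]));print(f(r.x).reshape(-1,2).round(1).tolist())
    for i,j in((0,4),(1,5),(2,8),(3,9),(12,14),(13,15)):print(tri([d1,d2],[O[i][1],O[j][1]])[0].round(4))
    print("floor mark",tri([d1,d2],[u1((277,136)),u2((261,432))])[0].round(4))
E
python3 fit.py
```

```text
[ 0.5807 -0.1891 -0.247  -0.0015] -14.15108490701323
[[0.4, -0.3], [-0.1, -0.5], [2.8, 0.1], [0.4, -0.1], [-0.0, 0.1], [0.3, 0.6], [-0.0, -0.0], [-0.5, 0.4], [-0.9, 0.3], [0.1, -0.6], [-1.3, 0.3], [-0.1, 0.4], [-0.7, -0.9], [0.8, -1.0], [-0.3, 0.5], [0.0, -0.4], [0.1, 0.8]]
[ 0.6366 -0.1239  0.1303]
[ 0.633  -0.1371  0.1279]
[ 0.6051 -0.2566  0.1402]
[ 0.5987 -0.2725  0.1295]
[ 0.6627 -0.0918  0.0534]
[ 0.6069 -0.3126  0.0578]
floor mark [ 0.5808 -0.1891  0.0221]
```

The dock fit is consistent. Its centre is (0.581, -0.189) with yaw -14.15°, and the triangulated floor mark lands on the bay centre at z≈0.02. The spare's height triangulates to about 0.119. Now the pick.

Run:
```python
from h import *
R=down(-116)
x,y=.5902,.1945
arm.move_to((x,y,.19),R); arm.move_l((x,y,.076),feed=.12)
print(arm.current_force().round(1) if hasattr(arm.current_force(),'round') else arm.current_force())
arm.grip(0);print(arm.current_width(),arm.current_grasp_force(),np.round(arm.current_force(),1))
arm.move_l((x,y,.11),feed=.06);print(np.round(arm.current_force(),1));arm.move_l((x,y,.24),feed=.2)
print(arm.current_width(),np.round(arm.current_force(),1))
R2=down(-104.15)
arm.move_to((.5808,-.1891,.24),R2);arm.move_l((.5808,-.1891,.135),feed=.1);arm.sleep(.2)
print(np.round(arm.current_force(),2),np.round(arm.current_ee_pos(),4),arm.current_t(),arm.current_width())
t=shot("top","t1");s=shot("scene","sc1");w=shot("wrist","w1")
m=[cv2.resize(i,(400,300),interpolation=cv2.INTER_CUBIC) for i in(t[140:260,290:450],s[190:310,95:255],w)]+[np.zeros((300,400,3),np.uint8)]
m[3]=cv2.resize(w[150:384,100:412],(400,300))
cv2.imwrite("pics/hover.png",np.vstack([np.hstack(m[:2]),np.hstack(m[2:])])[:,:,::-1])
```

```text
[ 0.1 -0.3  0.5]
0.013860958586089302 29.974122047424316 [ 0.9 -0.3 -0.5]
[-0.  -1.  -2.1]
0.013628217242495131 [-1.3 -0.  -1.8]
[ 0.5  -0.04 -1.74] [ 0.5811 -0.1892  0.1355] 12.1333 0.013834200426728166
```

View pics/hover.png

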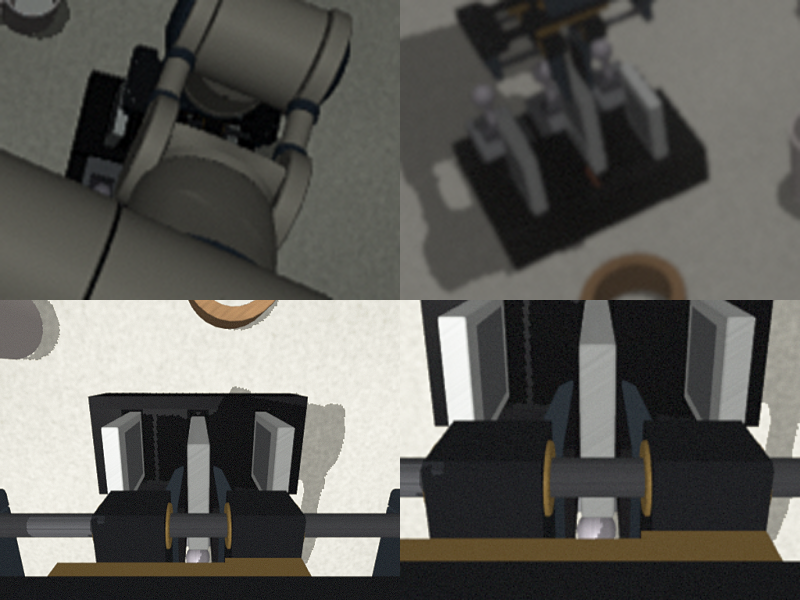

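The spare is held upright over the middle bay. Its top far edge is at about (198,433) in the lower-left panel. I'll insert it slowly, with a force guard.

Run:
```python
from h import *
c=load("w1.npy");a=np.radians(-14.15);u=np.array([np.cos(a),np.sin(a),0])
print("pred",proj(c,np.array([.5811,-.1892,.179])+.038*u).round(1),"seen",198*1.28,133*1.28)
ok=True
for z in np.r_[.127,np.arange(.123,.0859,-.003),.0855]:
    arm.move_l((.5808,-.1891,z),feed=.03);F=np.round(arm.current_force(),1);e=arm.current_ee_pos()
    print(round(z,4),np.round(e,4),F,round(arm.current_width(),4))
    if F[2]>12 or np.hypot(F[0],F[1])>15: ok=False;break
print(ok,arm.current_t())
```

```text
pred [253.1 182.1] seen 253.44 170.24
0.127 [ 0.5806 -0.189   0.1267] [-0.4 -0.2 -0.2] 0.0136
0.123 [ 0.5807 -0.189   0.1228] [ 0.4 -0.5 -1.4] 0.0141
0.12 [ 0.5807 -0.189   0.1198] [-0.6 -0.4 -1.1] 0.0135
0.117 [ 0.5807 -0.1891  0.1168] [ 0.5  0.5 -0.9] 0.0136
0.114 [ 0.5807 -0.189   0.1138] [-0.9  0.3 -1.2] 0.0138
0.111 [ 0.5807 -0.189   0.1108] [ 0.5 -0.1 -1.5] 0.0137
0.108 [ 0.5807 -0.189   0.1078] [ 0.2 -1.  -1. ] 0.0138
0.105 [ 0.5807 -0.189   0.1048] [-0.9 -0.2 -1. ] 0.0141
0.102 [ 0.5807 -0.1891  0.1018] [ 0.6 -0.2 -1. ] 0.0137
0.099 [ 0.5807 -0.189   0.0988] [-0.5  1.  -0.3] 0.0139
0.096 [ 0.5807 -0.1891  0.0958] [-0.6 -0.6 -1.4] 0.0136
0.093 [ 0.5807 -0.1891  0.0928] [-0.3  0.1 -1. ] 0.0139
0.09 [ 0.5807 -0.189   0.0898] [ 0.1 -1.1 -1.7] 0.0138
0.087 [ 0.5807 -0.1891  0.0868] [ 0.1  0.4 -0.9] 0.0138
0.0855 [ 0.5813 -0.1893  0.0859] [0.8 0.4 5.6] 0.0135
True 16.2333
```

Contact at TCP z≈0.086 is exactly the seated height. Next I'll release, retreat and push switch 2.

Run:
```python
from h import *
arm.move_l((.5808,-.1891,.0845),feed=.02);print("press",np.round(arm.current_force(),1),np.round(arm.current_ee_pos(),4))
arm.move_l((.5808,-.1891,.0858),feed=.02)
arm.grip(.032);print(arm.current_width(),np.round(arm.current_force(),1))
arm.move_l((.5808,-.1891,.2),feed=.12)
a=np.radians(-14.15);u=np.array([np.cos(a),np.sin(a)]);o=np.array([.5808,-.1891])
P=lambda x,z:(*(o+x*u),z)
R=down(-104.15)
arm.grip(0);arm.move_to(P(-.165,.2),R);arm.move_l(P(-.165,.083),feed=.12)
for x in[-.145,-.135,-.125,-.115,-.108,-.104,-.101,-.099,-.097]:
    arm.move_l(P(x,.083),feed=.05);F=np.array(arm.current_force());print(x,F.round(1),((np.array(arm.current_ee_pos())[:2]-o)@u).round(4))
    if -F[:2]@u>20:break
arm.move_l(P(-.15,.083),feed=.1);arm.move_l(P(-.15,.24),feed=.2)
arm.move_to((.40,.10,.33),R);arm.sleep(.2)
t=shot("top","t2");s=shot("scene","sc2");w=shot("wrist","w2")
m=[cv2.resize(i,(400,300),interpolation=cv2.INTER_CUBIC) for i in(t[140:260,290:450],s[190:310,95:255],t,s)]
cv2.imwrite("pics/end.png",np.vstack([np.hstack(m[:2]),np.hstack(m[2:])])[:,:,::-1]);print(arm.current_t())
```

```text
press [-2.5  1.2 18.5] [ 0.5815 -0.1893  0.0858]
0.03223573222864813 [-0.2  0.4 -0.5]
-0.145 [0.4 0.5 0.8] -0.145
-0.135 [ 0.2  0.5 -0.5] -0.1347
-0.125 [ 0.2  0.1 -0.1] -0.1247
-0.115 [-0.7  0.5 -0.3] -0.1147
-0.108 [-0.2 -0.4 -0.7] -0.1076
-0.104 [-0.4 -0.4 -0.2] -0.1038
-0.101 [-0.6  0.6  0.2] -0.1008
-0.099 [-0.8  0.4  0. ] -0.0989
-0.097 [-0.8  0.1  0.3] -0.0969
26.675
```

View pics/end.png

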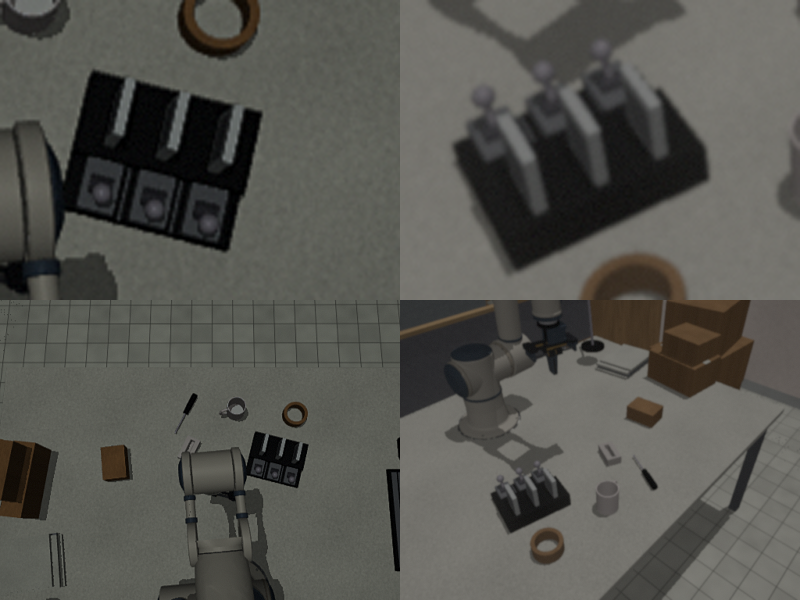

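The drive is seated level with its neighbours, but switch 2 doesn't look moved, and the push met almost no force. I'll compare the images with projections of the ball.

Run:
```python
from h import *
o=np.array([.5808,-.1891]);a=np.radians(-14.15);M=np.array([[np.cos(a),-np.sin(a)],[np.sin(a),np.cos(a)]])
t,s=load("t2.npy"),load("sc2.npy")
for y in(.07,0,-.07):
  for q in(0,.5,1):
    b=q-.5;X=np.r_[o+M@[-.093+.045*np.sin(b),y],.052+.045*np.cos(b)]
    print(y,q,"top crop",((proj(t,X)-[290,140])*2.5).round(),"scene crop",((proj(s,X)-[95,190])*2.5).round())
d=cv2.absdiff(cv2.imread("pics/top0.png"),cv2.imread("pics/t2.png")).max(2)[195:245,310:390]
print(arm.current_width())
T0=cv2.imread("pics/scene0.png")[190:310,95:255];T1=cv2.imread("pics/sc2.png")[190:310,95:255]
T2=cv2.imread("pics/sc1.png")[190:310,95:255]
r=lambda i:cv2.resize((255*(i[10:75,10:110]/255.)**.6).astype(np.uint8),(390,254),interpolation=cv2.INTER_CUBIC)
A0=cv2.imread("pics/top0.png")[190:245,305:390];A1=cv2.imread("pics/t2.png")[190:245,305:390]
q=lambda i:cv2.resize((255*(i/255.)**.6).astype(np.uint8),(390,254),interpolation=cv2.INTER_CUBIC)
cv2.imwrite("pics/cmp.png",np.vstack([np.hstack([r(T0),r(T1)]),np.hstack([q(A0),q(A1)])]))
```

```text
0.07 0 top crop [ 99. 198.] scene crop [198.  49.]
0.07 0.5 top crop [103. 181.] scene crop [205.  57.]
0.07 1 top crop [107. 166.] scene crop [214.  71.]
0 0 top crop [153. 211.] scene crop [141.  72.]
0 0.5 top crop [157. 195.] scene crop [147.  80.]
0 1 top crop [160. 179.] scene crop [156.  95.]
-0.07 0 top crop [207. 225.] scene crop [81. 97.]
-0.07 0.5 top crop [211. 208.] scene crop [ 87. 105.]
-0.07 1 top crop [214. 193.] scene crop [ 95. 120.]
0.000398210792111669
```

View pics/cmp.png

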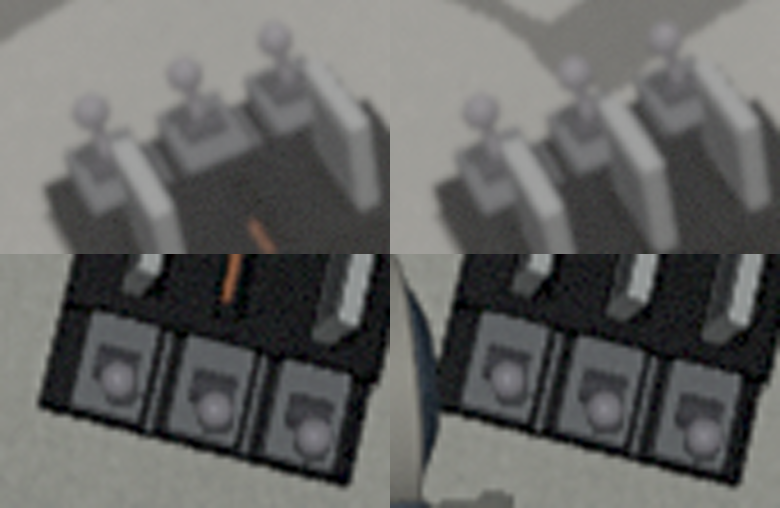

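The matched crops show switch 2's ball still in the off position: (605,410) after the push, (213,410) before. The drive is seated, and the other switches haven't changed. The picture views are used up, so I'll push again until I feel a firm stop and check the ball by image code at each stage.

```bash
cat > sw.py <<'E'
from h import *
a=np.radians(-14.15);u=np.array([np.cos(a),np.sin(a)]);v=np.array([-u[1],u[0]]);o=np.array([.5808,-.1891])
P=lambda x,z:(*(o+x*u),z)
R=down(-104.15)
def ball(y,q):
    b=q-.5;return np.r_[o+u*(-.093+.045*np.sin(b))+v*y,.052+.045*np.cos(b)]
def check(tag): # template = off balls in t2/sc2, search along lever arc
    for n,r,f in(("top","t2",4),("scene","sc2",4)):
        im=arm.snapshot(n)[:,:,::-1];cv2.imwrite(f"pics/{tag}_{n}.png",im);c=load(r+".npy");ref=cv2.imread(f"pics/{r}.png")
        for y in(.07,0,-.07):
            S=[]
            for q in np.arange(0,1.05,.1):
                p0=proj(c,ball(y,.05));p=proj(c,ball(y,q))
                A=cv2.getRectSubPix(ref,(9,9),tuple(map(float,p0))).astype(float);B=cv2.getRectSubPix(im,(9,9),tuple(map(float,p))).astype(float)
                S.append(np.abs(A-B).mean())
            print(tag,n,y,np.round(S,0).astype(int))
def x(): e=np.array(arm.current_ee_pos());return ((e[:2]-o)@u).round(4),e[2].round(4)
E
python3 - <<'E'
from sw import *
arm.move_to(P(-.165,.2),R);arm.move_l(P(-.165,.077),feed=.15)
for X in np.r_[-.15,-.14:-.0799:.005]:
    arm.move_l(P(X,.077),feed=.06);F=np.array(arm.current_force());print(round(X,3),*x(),"push",(-F[:2]@u).round(1),"lat",(F[:2]@v).round(1),F[2].round(1),np.round(arm.current_torque(),2))
    if -F[:2]@u>6:break
check("end")
arm.move_l(P(X-.012,.077),feed=.06);check("back");print(arm.current_t())
E
```

```text
-0.15 -0.1495 0.0771 push -0.5 lat 0.1 -0.4 [0.03 0.01 0.02]
-0.14 -0.1396 0.077 push -0.5 lat -0.5 -0.3 [ 0.04  0.05 -0.01]
-0.135 -0.1347 0.077 push 0.9 lat -0.5 0.9 [0.03 0.02 0.01]
-0.13 -0.1296 0.0772 push 1.2 lat 0.9 5.1 [0.3  0.15 0.07]
-0.125 -0.1249 0.078 push 9.9 lat 2.4 29.9 [0.63 1.27 0.06]
end top 0.07 [29 29 30 31 31 32 33 32 32 32 32]
end top 0 [22 21 20 19 18 19 21 22 22 23 24]
end top -0.07 [18 15 14 15 18 20 23 26 28 30 32]
end scene 0.07 [13 11 11 11 12 12 11 10 10 12 14]
end scene 0 [15 14 14 14 15 16 16 19 22 24 27]
end scene -0.07 [18 18 18 18 18 18 18 20 24 28 31]
back top 0.07 [29 30 30 30 30 31 31 28 25 24 25]
back top 0 [19 18 20 22 22 23 24 25 25 26 28]
back top -0.07 [16 19 22 25 27 30 32 35 37 38 40]
back scene 0.07 [13 11 11 11 12 12 11 10 10 12 14]
back scene 0 [11 11 12 14 15 16 15 17 19 21 23]
back scene -0.07 [18 18 18 18 19 19 19 21 25 29 31]
30.75
```

The 30 N upward reaction and the torque place the contact on top of the ball, at about z 0.104. So the closed fingertips end about 27 mm above the TCP, and the first pass went over the ball. I'll repeat the push at z=0.058, which is still above the 55 mm housing if that estimate is wrong.

Run:
```python
from sw import *
arm.move_l(P(-.165,.077),feed=.12);arm.move_l(P(-.165,.058),feed=.08)
for X in np.r_[-.15,-.14:-.0799:.004]:
    arm.move_l(P(X,.058),feed=.06);F=np.array(arm.current_force());print(round(X,3),*x(),"push",(-F[:2]@u).round(1),"lat",(F[:2]@v).round(1),F[2].round(1))
    if -F[:2]@u>7 or abs(F[2])>12:break
arm.move_l(P(X-.04,.058),feed=.12);print(arm.current_t())
```

```text
-0.15 -0.1495 0.0581 push -0.1 lat -0.0 0.1
-0.14 -0.1397 0.058 push -0.6 lat -0.3 0.1
-0.136 -0.1359 0.058 push 0.0 lat 0.9 0.7
-0.132 -0.1317 0.058 push 1.5 lat 0.6 0.3
-0.128 -0.1276 0.058 push -0.0 lat 0.2 -0.8
-0.124 -0.1236 0.058 push 0.4 lat 0.3 -0.2
-0.12 -0.1196 0.058 push 0.0 lat 0.5 -0.2
-0.116 -0.1156 0.058 push -0.2 lat -0.4 0.2
-0.112 -0.1116 0.058 push 1.3 lat -0.7 -0.7
-0.108 -0.1077 0.058 push 0.1 lat 0.8 0.6
-0.104 -0.1037 0.058 push 0.3 lat -0.1 -0.1
-0.1 -0.1004 0.0578 push 3.5 lat 1.5 0.8
-0.096 -0.0998 0.0574 push 19.1 lat -0.9 9.0
35.475
```

A firm stop came at -0.100, exactly where "on" was predicted. Now I'll retreat and verify by image code.

Run:
```python
from sw import *
arm.move_l(P(-.15,.24),feed=.2);arm.move_to((.40,.10,.33),R);arm.sleep(.3)
check("fin")
im=cv2.imread("pics/fin_top.png");ref=cv2.imread("pics/t2.png");s=cv2.absdiff(cv2.imread("pics/fin_scene.png"),cv2.imread("pics/sc2.png")).max(2)>30
d=cv2.absdiff(im,ref).max(2)>30
for k in(d,s):
    n,_,st,_=cv2.connectedComponentsWithStats(k.astype(np.uint8));print([r[:5].tolist() for r in st[1:] if r[4]>4])
print(arm.current_t())
```

```text
fin top 0.07 [ 5  5 14 21 23 22 19 15 14 18 21]
fin top 0 [18 20 23 22 21 21 20 18 15 10  5]
fin top -0.07 [ 6  5 14 20 22 21 19 16 13 14 19]
fin scene 0.07 [ 1  1  4  8 10 11 10 10 11 13 15]
fin scene 0 [17 17 17 17 17 17 16 16 15 14 15]
fin scene -0.07 [ 1  1  4  7 10 13 15 16 18 20 23]
[[352, 208, 6, 4, 15], [349, 221, 6, 4, 16]]
[[151, 216, 2, 3, 5], [149, 221, 6, 4, 12]]
37.9917
```

Switch 2 now matches 1.0 rad, switches 1 and 3 are still at 0, and nothing else changed between the pictures before and after this push.

```bash
python3 -c "
from rig import arm
print(arm.sign_off())"
```

```text
the job is handed in; nothing more can be done
None
```

The spare drive is fully seated in the middle bay and switch 2 is on, with the other drives, switches and bystanders as they were; the first push passed over the lever and an aborted second pressed on its ball (about 30 N) before the third turned it on, and I handed in at about 38 s.

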